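# Bolt the brass seller's stock trunk

## Task

Lock the stall's green trunk: with the fingertips, push the peg of the round disc on the lid round until its slot lines up with the steel bar, then push the bar by its upright tail plate through the slot until it is fully home against the back of the keeper. Only push: do not lift or tilt up the bar, and do not disturb the brass bell, little pot and drum that stand around it. Finish clear of everything.

Things in the scene. Friction and masses are not known exactly. Their poses are not given: they have to be found in the camera images.
- trunk: Fixed green steel trunk on the table, position and yaw vary. Lid level, 120 mm above the table, spanning trunk x -110..110, y -275..115 mm. Origin at table height straight below the locking disc's axis; z up; the bar slides along trunk +y on the line x = 0. The disc lies round y = 0.
- guide_exit (a point): Middle of the bar's guide exit: trunk x 0, y -62 mm, 8 mm above the lid. The open-topped guide runs from trunk y -200 to -62 mm: two cheeks 12 mm high, 8 mm thick, 19.6 mm apart, with a strap across it at y -72..-62 mm whose top is 23 mm above the lid.
- keeper_stop (a point): Inner back face of the keeper, which the bar's nose meets when home: trunk x 0, y 82 mm, 8 mm above the lid. The keeper is a roofed pocket, y 61..92 mm, 22 mm wide inside, top 26 mm above the lid.
- lock_disc (a joint): Angle (rad) of the brass locking disc about the vertical, growing anticlockwise from above. 0 = slot in line with the bar (trunk y). Starts 0.5 to 1.5: turn it clockwise; stops at -0.5 and 1.9. Stays where left; 1.5 N at the peg turns it. Disc 110 mm across, 18 mm thick, on the lid; a 22 mm slot right across it leaves two raised half-moons. Within 0.1 of 0 the bar's nose enters and draws it true.
- disc_peg (a point): Middle of the disc's only upright finger peg: brass, 14 mm diameter, standing 30 mm above the disc's top (peg top 48 mm above the lid, this point 33 mm), 42 mm from the disc's axis, square to the slot. At joint angle 0 it lies on the trunk's -x side of the axis.
- bar: Loose steel bar, 360 g, 16 mm wide, 16 mm high, 170 mm long, lying in the guide on the lid. Origin at the middle of its underside; +y along the bar towards the nose. Slides with a few newtons (under 5 N), over some 145 to 160 mm of travel.
- bar_nose (a point): Foremost point of the bar's rounded nose, half-way up (8 mm above its underside), 85 mm ahead of the bar's origin. At the start it is 63 to 78 mm short of the disc's axis.
- bar_push (a point): Centre of the rear face of the bar's upright tail plate (30 mm wide across the bar, 8 mm thick, from 16 to 44 mm above the bar's underside), at the bar's tail end, 85 mm behind its origin and 30 mm above its underside. Push here along the bar's +y.
- bell_mid (a point): Half-way up a small brass bell, 44 mm diameter, 52 mm tall, standing on the lid on the trunk's +x side of the bar. Leave it alone.
- pot_mid (a point): Half-way up a little brass lidded pot, 42 mm diameter, 42 mm tall, standing on the lid's +x, +y corner. Leave it alone.
- drum: Flat brass drum, 100 mm diameter, 32 mm tall, on the table beyond the trunk's -y end; origin at the centre of its underside. Leave it alone.
There are look-alikes about, which are no part of the job. Of the things shaped like the bar, the steel one is meant.

How it is judged:
On the way, in this order (a step that is already met when the one before it is completed fails the run):
1. the disc's slot is lined up with the bar (value of joint lock_disc between -0.12 and 0.12 rad), for 0.1 s.
2. the bar has gone through the slot, home into the keeper (y of bar_nose in the frame of trunk above 0.078 m and x of bar_nose in the frame of trunk between -0.008 and 0.008 m and height (world z) of bar_nose below 0.133 m and height (world z) of bar_push below 0.158 m and angle between the y axis of bar and the y axis of trunk, either way round below 0.08 rad), for 0.2 s.
At the end, for the whole second after the job is handed in: The bar lies flat and at rest through the disc's slot with its nose within 4 mm of the keeper's back, the disc is in line (within 0.12 rad), and bell, pot and drum are within 20 mm of where they stood (all of step 1 and all of step 2 and distance of each of bell_mid, pot_mid, drum from where it was at the start of the episode below 0.02 m and linear speed of bar below 0.01 m/s); the robot touches nothing.
It fails at once if the bar is lifted or tilted up (an end more than 15 mm up) (height (world z) of bar_push above 0.165 m or height (world z) of bar_nose above 0.143 m).
It fails at once if bell, pot or drum is lifted, knocked over or shifted by more than 20 mm (distance of any of bell_mid, pot_mid, drum from where it was at the start of the episode above 0.02 m or angle between drum's own z axis and vertical above 0.5 rad).
It also fails if it takes over 54 s, if anything falls off the work surface, if the arm or the gripper's body presses on something with over 40 N, if the wrist force passes 120 N, or if a joint passes its speed limit or range.

## Robot

A 7-joint arm with a two-finger parallel gripper is mounted at the origin on the work surface. World frame = base frame: x ahead of the robot, y to its left, z up, the work surface at z = 0. Lengths are in m, angles in rad, forces in N, time in s.
With the tool pointing down it reaches from about 0.35 to 0.9 m from the base axis. Payload 8.1 kg.
Tool frame: the origin (TCP) lies between the finger pads; the fingertips stand 17 mm ahead of it and the grasp point (between the pads) lies 2 mm behind it (arm.tip_extent is the distance from the TCP to the fingertips, in m); z points along the fingers, y is the line along which they close (so a half turn about z gives the same grasp; the last joint's range is limited). The gripper opens to 85 mm and grips with 20 to 120 N. Pads are 22 mm wide; open, the fingers measure 114 mm over their backs; the gripper's body (76 mm by 85 mm) begins 54 mm behind the grasp point. The pads swing forward as they close: fully open they stand 13 mm farther back than shut.
Start: joints at [-1.375, 0.434, 0.025, 1.573, -0.012, 1.134, -0.075], TCP at [0.184, 0.597, 0.248] pointing down, gripper open.
Joint ranges: [-2.62, 2.62], [-0.44, 2.09], [-1.27, 1.32], [0.08, 2.57], [-1.32, 4.46], [0.12, 2], [-2.74, 2.74]. Speed limits (rad/s): [2.22, 2.22, 3.01, 3.01, 3.14, 3.14, 3.14].

## Interface

Orientations are given as a unit quaternion [w, x, y, z].
In Python, from plant import monitor, imaging, arm, finder gives the robot as it stands.
- The arm moves only by the tool move_arm, never from a script. Its argument "steps" is one flat list of numbers, 5 for each row, row after row: the opening, from 0 (shut) to 1 (fully open), then the shift along the tool's x, y, z in mm, then the turn about the tool's z in degrees. In form: [jaw, tx, ty, tz, roll, jaw, tx, ty, tz, roll, ...]. A call has 1 to 5 rows; each row is the pose to reach, as a shift and turn from the pose commanded when the call began, along the tool's axes at that moment; what a row does not reach only later rows make up. A row lasts 1/12 s, in which the tool goes at most 41.7 mm and 7.16 degrees, less where a joint would pass 70% of its speed; a pose out of reach is approached as far as the arm can. A call with a gripper value outside its range is refused whole. The fingers move at their own pace and stop on an object; "squeeze" is the grip in N (left out, the last holds). Time passes only in rows, so rows that repeat a pose let the fingers close. It gives the time, the measured TCP pose, the force, the opening and the grip force at its end, in the units of the state.
- monitor.get_obs(): the state, without advancing time (a new reading comes with each control period).
- imaging.grab_frame(name): name is "scene" or "top"; returns a dict with "img" (480x640x3 uint8, red, green, blue), "depth" (480x640 float32, m along the optical axis (not along the pixel's ray), 0 where there is no reading), "fovy" (degrees; the focal length in pixels is half the picture's height over the tangent of half this angle, whatever the lens; pixels are square), "cx", "cy" (the principal point, pixels), "R" (3x3) and "t" (3): a world point X has camera coordinates R X + t. Camera axes: x right, y down, z forward; pixel columns grow to the right and rows downward; lengths in m; the calibration is good to about 2 mm. A picture is of the moment at which its call begins.
- arm.close_job(): hands the job in; it is judged then, once.
Trained networks look in a picture, given as the dict that the camera call returned (one of the last four; its "shot" number tells which), for a name from the list of things; names that differ only in an ending like _2 or _b are one class to them, and where a whole thing is asked for, a point or a joint stands for the part that bears it (a point fixed in the world has none). Each returns a list of dicts, best first, with "confidence" (0 to 1); they miss things now and then, are a little off and sometimes report something else, mostly with a low value. They report only what shows in the picture. A call takes as long as a camera call. They do not tell look-alikes from the thing itself.
- finder.silhouettes(picture, target): "region" (480x640 bool, what is visible of it) and "uv" ([column, row] in pixels, amid what is visible of it).
The state is a dict: "t": time; "joint_pos": joint angles; "qd": joint speeds; "joint_efforts": joint torques, N m; "tool_pos": TCP position; "tool_rot": TCP orientation; "contact_force": force on the tool from outside, world axes, zero at the start; "ft_torque": the same for the moment, N m; "opening": opening from 0.0 (shut) to 1.0 (fully open); "grip_force": force on a finger pad.
Only numpy, scipy, OpenCV 4.12 (cv2) and the standard library are available. Lean on these libraries where they do the work, as an engineer would, in place of code of your own. Each camera call takes 0.05 s, during which the arm holds its last target. There are 200 camera calls.

## Working session

There is one attempt and no reset: what is moved stays moved. The work goes in short steps, Python scripts to look and compute and a tool call to move; the robot and the scene stay as the last step left them, time stands still between calls to the robot, and variables do not carry over. Pictures are saved under pics/ and viewed, at most 10 in all, crops included, and the job is handed in when it is done.

Besides the shell and the picture viewer there is one more tool, called after "Call:" in YAML: its name, and indented under it one key for each argument. move_arm: Moves the arm, as the interface text tells. Its arguments: {"type":"object","properties":{"steps":{"type":"array","items":{"type":"number"}},"squeeze":{"type":"number"}},"required":["steps"]}

```bash
mkdir -p pics
cat > h.py <<'E'
import numpy as np, cv2
from plant import monitor, imaging, arm, finder
def pts(p,mask=None):
    f=240/np.tan(np.radians(p["fovy"])/2)
    v,u=np.mgrid[0:480,0:640]; d=p["depth"]
    c=np.stack([(u-p["cx"])/f*d,(v-p["cy"])/f*d,d],-1)
    return (c-p["t"])@p["R"]
def proj(p,X):
    f=240/np.tan(np.radians(p["fovy"])/2)
    c=np.atleast_2d(X)@p["R"].T+p["t"]
    return c[:,:2]/c[:,2:]*f+[p["cx"],p["cy"]]
def save(p,n): cv2.imwrite("pics/"+n,p["img"][:,:,::-1])
E
python3 - <<'E'
from h import *
o=monitor.get_obs(); print(o["t"],o["tool_pos"],o["tool_rot"])
for n in("top","scene"):
    p=imaging.grab_frame(n); save(p,n+"0.png"); W=pts(p)
    print(n,p["fovy"],p["R"].round(2).tolist(),p["t"])
    for k in("trunk","lock_disc","disc_peg","bar","bell_mid","pot_mid","drum"):
        for r in finder.silhouettes(p,k)[:3]:
            m=r["region"]&(p["depth"]>0)
            print(k,round(r["confidence"],2),np.round(r["uv"]),m.sum(),np.median(W[m],0).round(3) if m.any() else None, W[m].max(0).round(3) if m.any() else None)
E
```

```text
0.0 [0.18390332 0.59683935 0.24753589] [-3.76545293e-05  1.48895789e-01  9.88852585e-01 -7.79288640e-04]
top 54.98427938440766 [[0.01, -1.0, -0.03], [-0.99, -0.0, -0.17], [0.17, 0.03, -0.98]] [-0.02467457  0.62332019  0.88728945]
lock_disc 0.66 [220. 296.] 2859 [0.506 0.149 0.138] [0.563 0.206 0.171]
disc_peg 0.78 [221. 298.] 2900 [0.507 0.148 0.138] [0.564 0.209 0.171]
bar 0.81 [444. 254.] 787 [ 0.598 -0.29   0.017] [ 0.625 -0.193  0.048]
bar 0.78 [345. 183.] 841 [ 0.763 -0.083  0.016] [ 0.842 -0.025  0.048]
bar 0.73 [241. 178.] 756 [0.761 0.146 0.016] [0.793 0.235 0.049]
bell_mid 0.82 [309. 272.] 406 [ 0.546 -0.014  0.14 ] [0.568 0.008 0.176]
pot_mid 0.82 [196. 238.] 387 [0.601 0.203 0.146] [0.622 0.225 0.164]
pot_mid 0.69 [309. 270.] 422 [ 0.546 -0.014  0.14 ] [0.569 0.008 0.176]
drum 0.81 [414. 349.] 2049 [ 0.403 -0.217  0.033] [ 0.453 -0.169  0.039]
scene 49.6701915745307 [[-0.82, 0.58, 0.01], [0.49, 0.7, -0.52], [-0.31, -0.42, -0.85]] [ 0.50208472 -0.19217158  1.04400089]
trunk 0.98 [423. 293.] 38218 [0.518 0.116 0.12 ] [0.644 0.287 0.17 ]
lock_disc 0.79 [443. 306.] 5074 [0.511 0.15  0.137] [0.564 0.204 0.17 ]
disc_peg 0.98 [445. 305.] 5193 [0.512 0.15  0.137] [0.564 0.205 0.17 ]
bar 0.89 [387. 210.] 1582 [ 0.471 -0.019  0.135] [0.505 0.079 0.166]
bar 0.8 [287. 427.] 1502 [0.765 0.142 0.016] [0.782 0.223 0.046]
bar 0.78 [212. 311.] 1327 [ 0.767 -0.079  0.016] [ 0.834 -0.028  0.046]
bell_mid 0.91 [349. 237.] 671 [ 0.556 -0.007  0.137] [0.572 0.008 0.174]
pot_mid 0.78 [417. 378.] 849 [0.608 0.207 0.145] [0.625 0.226 0.163]
drum 0.6 [340. 152.] 1780 [ 0.41  -0.218  0.031] [ 0.492 -0.126  0.12 ]
```

View pics/top0.png

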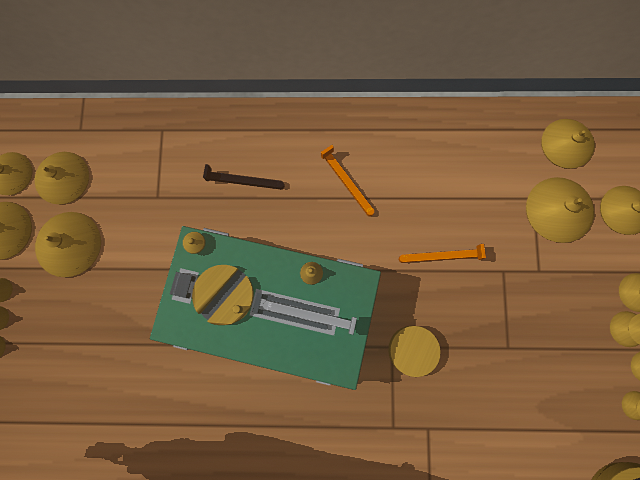

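View pics/scene0.png

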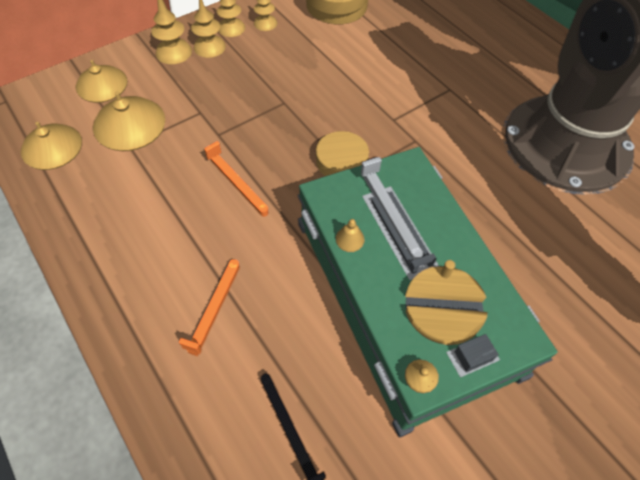

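The top view shows the steel bar from its tail plate (353,325) to its nose (~257,300). The disc is at (222,294), its peg at (237,308), the keeper at (184,285), the bell at (311,272), the pot at (194,242) and the drum at (415,351). The orange and black bars are look-alikes.

Run:
```python
from h import *
import json
for n in("top","scene"):
    p=imaging.grab_frame(n); W=pts(p); z=W[...,2]; xy=W[...,:2].astype(np.float32)
    near=(np.hypot(W[...,0]-.5,W[...,1]-.08)<.3)&(p["depth"]>0)&(z>.112)
    lid=near&(z<.178); r=cv2.minAreaRect(xy[lid]); print(n,"lid rect",r, np.median(z[near&(z<.125)]))
    # yaw of +y
    b=cv2.boxPoints(r); e=max((b[1]-b[0],b[2]-b[1]),key=np.linalg.norm); e=e/np.linalg.norm(e)*np.sign(e[1]); ex=np.array([e[1],-e[0]])
    c=np.array(r[0]); O=c+e*.080
    print("ey",e,"yaw",np.arctan2(-e[0],e[1]),"O",O)
    im=cv2.cvtColor(p["img"],cv2.COLOR_RGB2HSV)
    T=np.stack([(xy-O)@ex,(xy-O)@e],-1)
    m=near&(abs(z-.138)<.004)&(np.hypot(*np.moveaxis(T,-1,0))<.07)&(im[...,1]>110)&(im[...,0]<32)
    (dc,dr)=cv2.minEnclosingCircle(xy[m]); print("disc",dc,dr,T[m].mean(0))
    m=near&(z>.146)&(np.hypot(*np.moveaxis(T,-1,0))<.065); print("peg",m.sum(),xy[m].mean(0),T[m].mean(0),z[m].max(), "top",xy[m&(z>.163)].mean(0))
    m=near&(z>.144)&(T[...,1]<-.19)&(abs(T[...,0])<.04); print("tail",m.sum(),xy[m].mean(0),T[m].min(0),T[m].max(0),z[m].max())
    for k,t in(("bell",[.03,.1]),("pot",[.05,.11])):pass
```

```text
top lid rect ((0.4880666136741638, 0.07152114808559418), (0.39066246151924133, 0.22268380224704742), 77.32075500488281) 0.12088557280849399
ey [0.2194928 0.9756141] yaw -0.22129457 O [0.50562604 0.14957027]
disc (0.5065183639526367, 0.14905159175395966) 0.055426694452762604 [1.38566270e-03 6.99002854e-05]
peg 101 [0.494275   0.14738718] [-0.01059511 -0.00462134] 0.17364037727263404 top [0.48004526 0.1155584 ]
tail 87 [ 0.4534884 -0.0872362] [-0.01360127 -0.2468459 ] [ 0.01597842 -0.23885085] 0.16847529174159784
scene lid rect ((0.4891127943992615, 0.07090349495410919), (0.3903886079788208, 0.22477887570858002), 77.28521728515625) 0.11962490708952979
ey [0.2200978 0.9754778] yaw -0.22191472 O [0.50672062 0.14894172]
disc (0.5080555081367493, 0.14887863397598267) 0.05587221309542656 [0.00387186 0.00352267]
peg 161 [0.4874927  0.12611015] [-0.01373108 -0.02650368] 0.16961666461478384 top [0.48260298 0.11652482]
tail 220 [ 0.45659328 -0.08614323] [-0.01332631 -0.24757138] [ 0.01694626 -0.23724799] 0.16593165140453678
```

Call:
move_arm:
  steps: [0, -30, -25, 0, 0, 0, -60, -50, 0, 0, 0, -90, -75, 0, 0, 0, -120, -100, 0, 0, 0, -150, -125, 0, 0]

```text
t: 1.32
tool_pos: [0.2913, 0.4321, 0.2484]
tool_rot: [0.0, 0.149, 0.989, 0.0]
contact_force: [0.7, -0.1, 0.5]
opening: 0.297
grip_force: 0.0
```

Call:
move_arm:
  steps: [0, -30, -25, 0, 0, 0, -60, -50, 0, 0, 0, -90, -75, 0, 0, 0, -120, -100, 0, 0, 0, -150, -125, 0, 0]

```text
t: 1.73
tool_pos: [0.3978, 0.2684, 0.2486]
tool_rot: [0.0, 0.149, 0.989, 0.0]
contact_force: [1.0, 0.5, -0.6]
opening: -0.001
grip_force: 0.0
```

Call:
move_arm:
  steps: [0, -30, -25, 0, -4.4, 0, -60, -50, 0, -4.4, 0, -90, -75, 0, -4.4, 0, -120, -100, 0, -4.4, 0, -150, -125, 0, -4.4]

```text
t: 2.15
tool_pos: [0.5044, 0.1047, 0.2487]
tool_rot: [0.0, 0.111, 0.994, 0.0]
contact_force: [-0.2, 0.8, -0.3]
opening: -0.005
grip_force: 0.0
```

```bash
cat >> h.py <<'E'
O=np.array([.506,.149]); ey=np.array([.22,.9755]); ex=np.array([.9755,-.22])
def tr(P): d=np.asarray(P)[...,:2]-O; return np.stack([d@ex,d@ey],-1)*1000
from scipy.spatial.transform import Rotation as Ro
def state(*tgt):
    o=monitor.get_obs(); q=o["tool_rot"]; R=Ro.from_quat([q[1],q[2],q[3],q[0]]).as_matrix()
    print("t",round(o["t"],2),"trunk",tr(o["tool_pos"]).round(1),"tip z",round(o["tool_pos"][2]*1000-17,1),"yaw off",np.degrees(np.arctan2(R[:2,1]@ex,R[:2,1]@ey)).round(1),"F",o["contact_force"].round(1),o["opening"])
    for x,y,z in tgt:
        w=np.r_[O+ex*x/1000+ey*y/1000,(z+17)/1000]; print((x,y,z),"->",((w-o["tool_pos"])@R*1000).round(1))
E
python3 -c "
from h import *
state((12,-45,150))"
```

```text
t 2.15 trunk [  8.2 -43.6] tip z 231.7 yaw off 0.0 F [-0.2  0.8 -0.3] -0.004655334516161839
(12, -45, 150) -> [-3.7 -1.5 81.7]
```

Call:
move_arm:
  steps: [0, -6, -2, 25, 0, 0, -6, -2, 50, 0, 0, -6, -2, 70, 0, 0, -6, -2, 80, 0, 0, -6, -2, 80, 0]

```text
t: 2.57
tool_pos: [0.5078, 0.1029, 0.1665]
tool_rot: [-0.002, 0.111, 0.994, -0.001]
contact_force: [-0.5, 0.4, -0.1]
opening: 0.002
grip_force: 0.0
```

Run:
```python
from h import *
state()
p=imaging.grab_frame("scene"); cv2.imwrite("pics/s1.png",cv2.resize(p["img"][180:400,300:560,::-1],None,fx=2.5,fy=2.5))
```

```text
t 2.57 trunk [ 11.9 -44.6] tip z 149.5 yaw off 0.0 F [-0.5  0.4 -0.1] 0.0024530504933116173
```

View pics/s1.png

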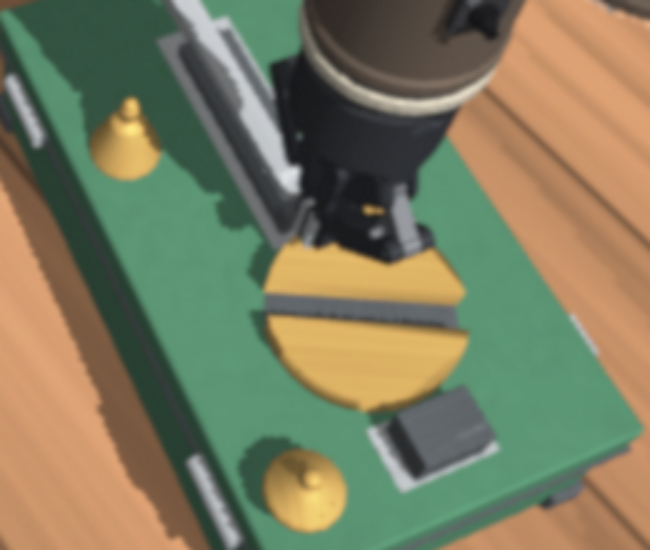

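The gripper hangs over the disc's near half and hides the peg; the slot still runs across and nothing has been touched. I'll start pushing.

Call:
move_arm:
  steps: [0, 7, 0, 0, 0, 0, 13, 0, 0, 0, 0, 19, 0, 0, 0, 0, 26, 0, 0, 0, 0, 26, 0, 0, 0]

```text
t: 3.03
tool_pos: [0.4824, 0.1095, 0.1689]
tool_rot: [-0.0, 0.11, 0.994, 0.0]
contact_force: [-0.0, 0.1, 0.9]
opening: 0.001
grip_force: 0.1
```

```bash
cat >> h.py <<'E'
def slot(name="scene"):
    p=imaging.grab_frame(name); W=pts(p); z=W[...,2]; T=tr(W); hsv=cv2.cvtColor(p["img"],cv2.COLOR_RGB2HSV)
    m=(p["depth"]>0)&(z>.112)&(z<.132)&(np.hypot(T[...,0],T[...,1])<48)&(hsv[...,1]<100)
    q=T[m]; 
    if len(q)>20:
        l=cv2.fitLine(q.astype(np.float32),cv2.DIST_HUBER,0,.01,.01).ravel(); a=np.arctan2(-l[0],l[1]); a=(a+np.pi/2)%np.pi-np.pi/2
        print(name,"slot",len(q),"theta",a.round(3),l[2:].round(1))
    g=(p["depth"]>0)&(z>.146)&(z<.172)&(np.hypot(T[...,0],T[...,1])<56)&(hsv[...,0]<32)&(hsv[...,1]>110)
    if g.sum(): print("peg px",g.sum(),T[g].mean(0).round(1))
    return p
E
python3 -c "
from h import *
state();slot();slot('top')"
```

```text
t 3.03 trunk [-14.4 -43.7] tip z 151.9 yaw off -0.0 F [-0.   0.1  0.9] 0.001256592690759047
scene slot 620 theta 0.804 [-2.8 -1.7]
peg px 49 [-20.9 -27.5]
top slot 62 theta -0.561 [ 32.1 -27.4]
```

Call:
move_arm:
  steps: [0, 5, 4, 0, 0, 0, 10, 8, 0, 0, 0, 16, 12, 0, 0, 0, 22, 16, 0, 0, 0, 22, 16, 0, 0]

```text
t: 3.55
tool_pos: [0.4644, 0.1309, 0.1681]
tool_rot: [-0.001, 0.11, 0.994, 0.0]
contact_force: [-0.1, 0.1, -0.1]
opening: 0.002
grip_force: 0.0
```

```bash
python3 -c "
from h import *
state();slot()"
```

```text
t 3.55 trunk [-36.6 -26.8] tip z 151.1 yaw off -0.1 F [-0.1  0.1 -0.1] 0.0023481629914467745
scene slot 686 theta 0.131 [-2.7  1.4]
peg px 140 [-35.6  -3.7]
```

Call:
move_arm:
  steps: [0, 2, 2, 0, 0, 0, 4, 4, 0, 0, 0, 4, 5, 0, 0, 0, 4, 5, 0, 0]

```text
t: 3.93
tool_pos: [0.4625, 0.1352, 0.1681]
tool_rot: [-0.0, 0.111, 0.994, -0.0]
contact_force: [-0.5, -0.1, 0.6]
opening: -0.0
grip_force: 0.3
```

```bash
python3 -c "
from h import *
state();slot()"
```

```text
t 3.93 trunk [-39.4 -23. ] tip z 151.1 yaw off 0.0 F [-0.5 -0.1  0.6] -0.00042713046725180394
scene slot 684 theta 0.048 [-2.2  1.5]
peg px 147 [-36.3  -0.9]
```

Call:
move_arm:
  steps: [0, 0, 1.5, 0, 0, 0, 0, 1.5, 0, 0, 0, 0, -10, 0, 0, 0, 0, -10, -30, 0, 0, 0, -10, -65, 0]

```text
t: 4.4
tool_pos: [0.4592, 0.1235, 0.2323]
tool_rot: [-0.002, 0.111, 0.994, -0.001]
contact_force: [0.1, 0.5, 0.2]
opening: 0.001
grip_force: 0.0
```

Call:
move_arm:
  steps: [0, -8, -40, 0, 0, 0, -16, -80, 0, 0, 0, -24, -120, 0, 0, 0, -32, -160, 0, 0, 0, -40, -195, 0, 0]

```text
t: 4.82
tool_pos: [0.456, -0.077, 0.2337]
tool_rot: [0.001, 0.111, 0.994, 0.0]
contact_force: [-0.3, 0.4, -0.7]
opening: 0.003
grip_force: 0.0
```

Run:
```python
from h import *
slot();p=slot('top'); save(p,"t2.png")
state((0,-272,144))
W=pts(p);T=tr(W);z=W[...,2]
```

```text
scene slot 700 theta 0.02 [-2.1  1.7]
peg px 152 [-37.3   0.8]
top slot 602 theta 0.018 [ 0.6 -0.1]
peg px 68 [-40.7  -2.7]
t 4.92 trunk [   1.8 -235. ] tip z 216.9 yaw off 0.6 F [-0.7  0.5 -0. ] -0.0031960815406013397
(0, -272, 144) -> [  1.6 -36.9  72.9]
```

View pics/t2.png

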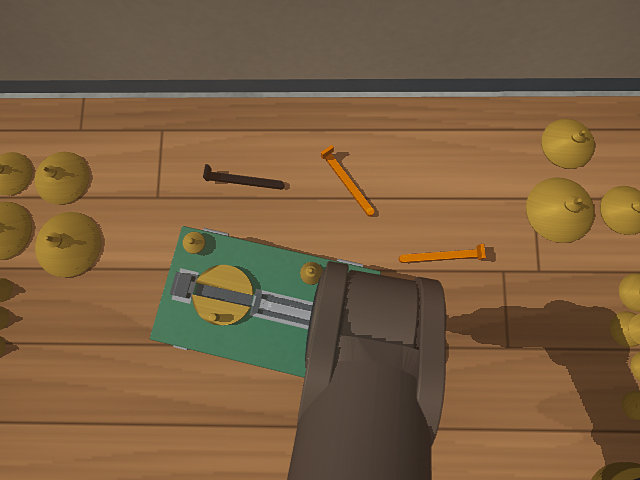

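The disc is in line (both cameras give θ≈0.02), and the slot from (200,292) to (255,300) points at the guide. Next I'll go down behind the tail plate.

Call:
move_arm:
  steps: [0, 1, -20, 0, 0, 0, 1, -41, 0, 0, 0, 1, -41, 25, 0, 0, 1, -41, 50, 0, 0, 1, -41, 73, 0]

```text
t: 5.33
tool_pos: [0.4468, -0.114, 0.1597]
tool_rot: [0.001, 0.111, 0.994, 0.0]
contact_force: [0.8, 0.9, -0.0]
opening: 0.002
grip_force: 0.0
```

Call:
move_arm:
  steps: [0, 0, 5, 0, 0, 0, 0, 10, 0, 0, 0, 0, 14, 0, 0, 0, 0, 18, 0, 0, 0, 0, 22, 0, 0]

```text
t: 5.75
tool_pos: [0.4525, -0.0917, 0.1615]
tool_rot: [0.001, 0.111, 0.994, 0.0]
contact_force: [-1.8, -3.4, 1.4]
opening: -0.005
grip_force: 1.8
```

Run:
```python
from h import *
state((1,-103,144))
p=imaging.grab_frame("scene"); cv2.imwrite("pics/s3.png",cv2.resize(p["img"][100:320,260:520,::-1],None,fx=2.5,fy=2.5))
```

```text
t 5.75 trunk [   0.8 -246.5] tip z 144.5 yaw off -0.0 F [-1.8 -3.4  1.4] -0.005408860421789412
(1, -103, 144) -> [ -0.2 143.5   0.5]
```

View pics/s3.png

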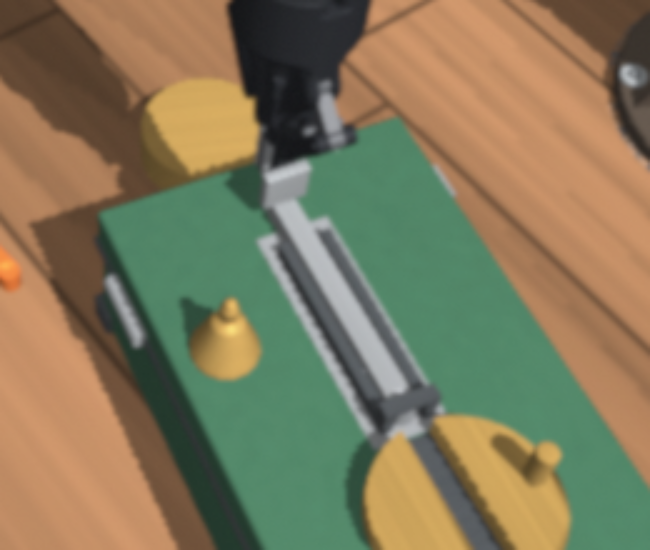

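The fingers are against the tail plate (at (287,183) in the crop). The bar is moving, flat in its guide, and its nose is just through the strap towards the slot. I'll keep pushing, about 143 mm more.

Call:
move_arm:
  steps: [0, 0, 9, 0, 0, 0, 0, 18, 0, 0, 0, 0, 27, 0, 0, 0, 0, 36, 0, 0, 0, 0, 45, 0, 0]

```text
t: 6.22
tool_pos: [0.4621, -0.0487, 0.1613]
tool_rot: [0.001, 0.111, 0.994, -0.0]
contact_force: [-1.8, -6.6, 5.8]
opening: -0.001
grip_force: 3.2
```

Call:
move_arm:
  steps: [0, 0, 9, 0, 0, 0, 0, 18, 0, 0, 0, 0, 27, 0, 0, 0, 0, 36, 0, 0, 0, 0, 45, 0, 0]

```text
t: 6.63
tool_pos: [0.472, -0.0046, 0.1613]
tool_rot: [0.001, 0.111, 0.994, -0.0]
contact_force: [-0.2, -5.9, 6.2]
opening: 0.004
grip_force: 2.9
```

Run:
```python
from h import *
state((1,-103,144)); slot()
```

```text
t 6.63 trunk [   0.7 -157.3] tip z 144.3 yaw off 0.1 F [-0.2 -5.9  6.2] 0.0036789992370649238
(1, -103, 144) -> [-0.3 54.3  0.3]
scene slot 288 theta -0.08 [-5.5 15.3]
peg px 156 [-37.2   0.9]
```

Call:
move_arm:
  steps: [0, 0, 8, 0, 0, 0, 0, 16, 0, 0, 0, 0, 24, 0, 0, 0, 0, 32, 0, 0, 0, 0, 38, 0, 0]

```text
t: 7.1
tool_pos: [0.4803, 0.0327, 0.161]
tool_rot: [0.001, 0.111, 0.994, -0.0]
contact_force: [-0.2, -5.8, 4.7]
opening: 0.003
grip_force: 2.6
```

Call:
move_arm:
  steps: [0, 0, 4, 0, 0, 0, 0, 7, 0, 0, 0, 0, 10, 0, 0, 0, 0, 13, 0, 0, 0, 0, 15, 0, 0]

```text
t: 7.52
tool_pos: [0.4832, 0.0473, 0.1604]
tool_rot: [0.0, 0.111, 0.994, -0.0]
contact_force: [-1.3, -5.4, 4.8]
opening: -0.002
grip_force: 2.8
```

Run:
```python
from h import *
state((1,-103,144)); p=slot()
W=pts(p);T=tr(W);z=W[...,2]*1000
m=(z>150)&(z<168)&(abs(T[...,0])<16)&(T[...,1]>-110)&(T[...,1]<-66)&(p["depth"]>0)
print(m.sum(),np.percentile(T[m][:,1],[5,50,95]),z[m].max())
cv2.imwrite("pics/s4.png",cv2.resize(p["img"][180:400,300:560,::-1],None,fx=2.5,fy=2.5))
```

```text
t 7.52 trunk [ 1.000e-01 -1.042e+02] tip z 143.4 yaw off 0.0 F [-1.3 -5.4  4.8] -0.0020618024410624593
(1, -103, 144) -> [-0.9  1.2 -0.6]
scene slot 121 theta 0.019 [-9.  -0.8]
peg px 157 [-37.1   1. ]
197 [-106.54345704  -86.45928926  -81.9118344 ] 167.82742296090657
```

View pics/s4.png

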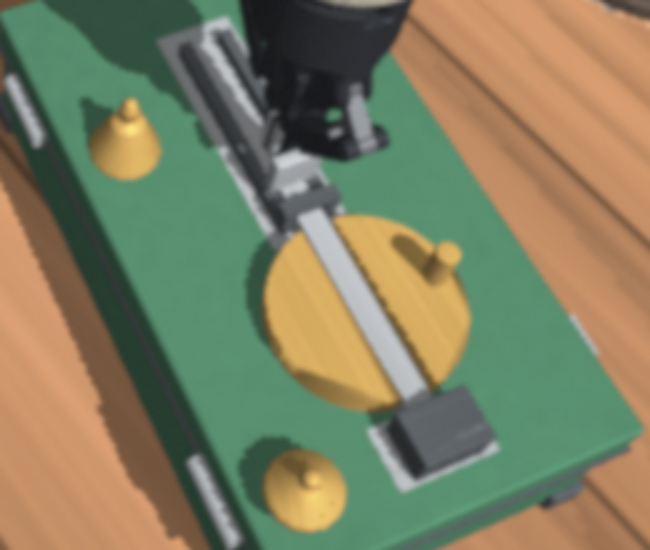

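The bar lies through the slot and into the keeper (450,425), with its tail plate (295,170) just short of the strap. I'll push on gently until the force rises, which tells me the nose has met the back.

Call:
move_arm:
  steps: [0, 0, 1, 0, 0, 0, 0, 2, 0, 0, 0, 0, 3, 0, 0, 0, 0, 3, 0, 0]

```text
t: 7.9
tool_pos: [0.4837, 0.0498, 0.1603]
tool_rot: [-0.0, 0.111, 0.994, -0.0]
contact_force: [-1.4, -5.8, 5.1]
opening: 0.001
grip_force: 3.1
```

Call:
move_arm:
  steps: [0, 0, 1, 0, 0, 0, 0, 2, 0, 0, 0, 0, 3, 0, 0, 0, 0, 3, 0, 0]

```text
t: 8.23
tool_pos: [0.4837, 0.0501, 0.1603]
tool_rot: [-0.001, 0.112, 0.994, -0.002]
contact_force: [-4.1, -15.4, 9.3]
opening: -0.002
grip_force: 8.0
```

The force jumped to 15 N while the tool stood still, at the depth expected for home. I'll back off and check.

Call:
move_arm:
  steps: [0, 0, 0, 0, 0, 0, 0, 0, 0, 0, 0, 0, -12, 0, 0, 0, 0, -24, 0, 0, 0, 0, -24, -20, 0]

```text
t: 8.65
tool_pos: [0.4765, 0.0277, 0.1778]
tool_rot: [-0.003, 0.112, 0.994, -0.001]
contact_force: [-0.8, -0.4, 0.7]
opening: -0.001
grip_force: 0.0
```

Call:
move_arm:
  steps: [0, 0, 0, -40, 0, 0, 0, 0, -80, 0, 0, 0, -40, -90, 0, 0, 0, -80, -90, 0, 0, 0, -120, -90, 0]

```text
t: 9.07
tool_pos: [0.4528, -0.088, 0.2714]
tool_rot: [0.001, 0.11, 0.994, 0.001]
contact_force: [1.2, -0.5, 0.0]
opening: -0.004
grip_force: 0.0
```

Run:
```python
from h import *
state()
for n in("scene","top"):
    p=slot(n); W=pts(p);T=tr(W);z=W[...,2]*1000
    m=(z>150)&(z<170)&(abs(T[...,0])<20)&(T[...,1]>-130)&(T[...,1]<-66)&(p["depth"]>0)
    if m.sum(): print(n,m.sum(),np.percentile(T[m],[3,50,97],axis=0).round(1).tolist(),np.percentile(z[m],95))
    for k in("bell_mid","pot_mid","drum"):
        for r in finder.silhouettes(p,k)[:1]:
            q=r["region"]&(p["depth"]>0); print(k,np.median(W[q],0).round(3))
cv2.imwrite("pics/t5.png",p["img"][:,:,::-1])
p=imaging.grab_frame("scene");cv2.imwrite("pics/s5.png",cv2.resize(p["img"][180:400,300:560,::-1],None,fx=2.5,fy=2.5))
```

```text
t 9.07 trunk [ 2.000e-01 -2.429e+02] tip z 254.4 yaw off -0.1 F [ 1.2 -0.5  0. ] -0.003993417404939555
scene slot 118 theta 0.019 [-9.   2.6]
peg px 156 [-37.2   0.9]
scene 190 [[-10.0, -87.3], [5.0, -81.6], [18.4, -79.4]] 164.80209164825527
bell_mid [ 0.556 -0.007  0.138]
pot_mid [0.608 0.207 0.145]
drum [ 0.409 -0.217  0.031]
top slot 153 theta 0.022 [-7.6  3.1]
peg px 69 [-40.8  -2.5]
top 95 [[-12.0, -87.9], [1.8, -84.8], [15.9, -80.2]] 166.8590368687522
bell_mid [0.505 0.137 0.137]
pot_mid [0.6   0.203 0.147]
```

View pics/s5.png

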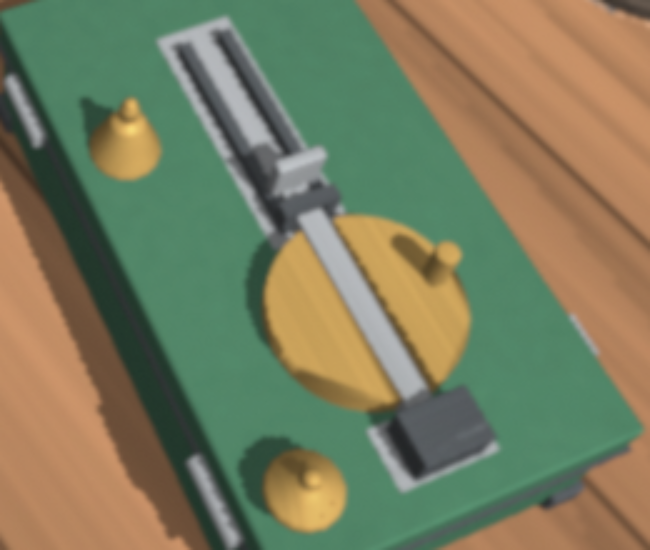

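The tail plate spans y -88 to -80, so the nose is at about 82, fully home. The bar lies flat, the disc is at about 0.02, the bell, pot and drum have not moved, and the arm is clear.

```bash
python3 -c "
from plant import arm
print(arm.close_job())"
```

```text
the job is handed in; nothing more can be done
None
```

The trunk is locked and the job is handed in: the disc is in line (about 0.02 rad), the steel bar is home against the back of the keeper, the bell, pot and drum are undisturbed, and the arm is clear; no verdict was returned.

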